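# Zero the box tally wheel for the next case

## Robot

A 7-joint arm with a two-finger parallel gripper is mounted at the origin on a cart in front of the work surface, level with it; the furniture and walls round the work are solid. World frame = base frame: x ahead of the robot, y to its left, z up, the work surface at z = 0. Lengths are in m, angles in rad, forces in N, time in s.
With the tool pointing down it reaches from about 0.425 to 0.875 m from the base axis. Payload 4.7 kg.
Tool frame: the origin (TCP) lies midway between the tips of the shut fingers; the grasp point (between the pads) lies 19 mm behind it; z points along the fingers, y is the line along which they close (so a half turn about z gives the same grasp; the last joint's range is limited). The gripper opens to 85 mm and grips with 20 to 120 N. Pads are 22 mm wide; open, the fingers measure 114 mm over their backs; the gripper's body (76 mm by 85 mm) begins 54 mm behind the grasp point. The pads swing forward as they close: fully open they stand 13 mm farther back than shut.
Start: joints at [1.34, 0.321, -0.07, 1.45, 0.023, 1.371, -0.057], TCP at [0.158, -0.631, 0.231] pointing down, gripper open.
Joint ranges: [-2.86, 2.86], [-0.3, 2.09], [-1.38, 1.24], [0.06, 2.45], [-1.56, 4.7], [0.09, 2.05], [-2.69, 2.69]. Speed limits (rad/s): [2.57, 2.57, 3.14, 3.14, 3.14, 3.14, 3.14].

## Interface

Orientations are given as a unit quaternion [x, y, z, w].
In Python, from plant import * gives the robot as it stands.
- The arm moves only by the shell command python3 -m jog 'ROWS'. ROWS is a JSON object of lists of equal length, an entry for each row: "dp": the shift along the tool's x, y, z as a fraction of full scale, a list of three; "rot": the turn, a rotation vector about the tool's x, y, z as a fraction of full scale, a list of three; "claw": the closure, from 0 (fully open) to 1 (shut). In form: {"dp": [[dx, dy, dz], ...], "rot": [[ax, ay, az], ...], "claw": [claw, ...]}. A call has 1 to 12 rows; each row shifts and turns the commanded pose from where the row before left it, along the tool's axes as they then stand; what a row does not reach is not made up. Full scale, the value 1, is 0.2 m for a shift and 120 degrees for a turn. A row lasts 1/12 s, in which the tool goes at most 41.7 mm and 7.16 degrees, less where a joint would pass 70% of its speed; a pose out of reach is approached as far as the arm can. A call with a number of a shift or a turn outside -1 to 1 is refused whole. A call with a gripper value outside its range is refused whole. The fingers move at their own pace and stop on an object; the grip force is fixed at half the most. Time passes only in rows, so rows that do not move let the fingers close. It gives the time, the measured TCP pose, the force, the opening and the grip force at its end, in the units of the state.
- get_state(): the state, without advancing time (a new reading comes with each control period).
- camera(name): name is "scene" or "top" or "wrist"; returns the picture (480x640x3 uint8, red, green, blue); there is no depth.
- get_calibration(name): a dict with "K" (3x3 intrinsics, pixels), "k1" (the pictures are not rectified: a ray, as slopes to the right and down, at radius r is drawn at 1 + k1 r^2 times it, then the intrinsics apply), "extrinsics" (4x4, takes a point from camera to world coordinates); the wrist camera has in their place "tool_from_camera" (4x4, takes a point from camera to tool coordinates, whose origin is the TCP and whose axes are the flange's). Camera axes: x right, y down, z forward; pixel columns grow to the right and rows downward; lengths in m; the calibration is good to about 2 mm. A picture is of the moment at which its call begins: read the wrist's pose just before it. get_calibration takes no time and is no camera call.
- sign_off(): hands the job in; it is judged then, once.
The state is a dict: "time_s": time; "joints": joint angles; "qd": joint speeds; "joint_efforts": joint torques, N m; "tool_pos": TCP position; "ee_rot": TCP orientation; "force": force on the tool from outside, world axes, zero at the start; "moment": the same for the moment, N m; "gripper_width": finger opening in m; "gripper_force": force on a finger pad.
Only numpy, scipy, OpenCV 4.12 (cv2) and the standard library are available. Lean on these libraries where they do the work, as an engineer would, in place of code of your own. Each camera call takes 0.05 s, during which the arm holds its last target. There are 200 camera calls.

## Task

The oak tally counter counts gift boxes into a case; zero it for the next case. With a fingertip, flick the edge of its steel star wheel round clockwise (seen from above), click by click, until the tab that carries the round stud has clicked into place facing the pointer post, and do not let it go past. Pick nothing up, do not shift the counter, push gently, leave the things around it alone, and finish with the hand clear.

Things in the scene. Friction and masses are not known exactly. Their poses are not given: they have to be found in the camera images.
- tally_counter: heavy oak counter standing loose on a rubber sole (about 2.2 kg). Origin: on the wheel's upright axle, at the underside; z up, +y roughly to the robot's left. In its frame the block spans x -48..+48 mm, y -73..+32 mm, and is 28 mm high. The pointer post stands at the -y end; the wheel overhangs the +y end.
- tally_wheel (a joint): turn of the star wheel, rad, growing clockwise seen from above. 0 = studded tab faces the pointer; one click = 2*pi/7 = 0.898 rad; starts near -2, -3 or -4 clicks. A sprung click holds it at each whole click; turning it takes about 2 N at a tab's end. Pushed past half a click it snaps on to the next by itself, short of that it springs back. Damped: it does not spin on.
- wheel_axis (a point): on the axle, at the disc's upper face, 46 mm above the worktop. The flat steel wheel: disc of radius 34 mm with 7 equal square-ended tabs, 12 mm wide, out to radius 57 mm; disc and tabs lie 34 to 46 mm above the worktop.
- flick (a point): fixed point of the counter, 57 mm from the axle toward its +y, 40 mm above the worktop, at the tab ends. At rest a gap is centred here (tabs 25.7 degrees either side); a finger pointing down clears the oak. Overlapping the tab ends by 12 to 17 mm (less rides over them), push a tab toward the counter's +x until the finger's leading face is 5 to 12 mm past the axle, then withdraw toward +y: one click.
- stud (a point): top of the round-headed stud (15 mm across, 17 mm high) that stands on one tab of the wheel only, 49 mm from the axle; its top is 63 mm above the worktop.
- pointer (a point): the inner tip of the fixed pointer post on the counter, 59 mm from the axle on the -y side, 58 mm above the worktop; the post is 12 mm wide and 59 mm tall above the worktop. When the counter is at zero the stud is beside it, 10 mm nearer the axle.
- gift_box_tall: loose tall gift box with a ribbon bow, 51x67x65 mm, to the right of the counter; leave it alone. Origin: centre of its underside.
- bonbon: loose plain square bonbon, 23x23x13 mm, on the worktop left of the wheel, about 14 cm from the axle; leave it alone. Origin: centre of its underside.
- tongs: loose steel tongs, 41x188x17 mm, lying along y in front of the counter; leave them alone. Origin: centre of their underside.
- stamp: loose rubber stamp with a turned upright handle, 26x40x59 mm, far left; leave it alone. Origin: centre of its underside.
Things that resemble listed ones, but are neither listed nor needed, are in the scene too. What is shaped like the tally_counter but pink is not meant.

How it is judged:
By the outcome, as a careful person would: the job done as asked, in the order asked, and still so for the second after the job is handed in, with the robot touching nothing.
It also fails if it takes over 48 s, if anything falls off the work surface, if the arm or the gripper's body presses on something with over 40 N, if the wrist force passes 120 N, or if a joint passes its speed limit or range.

## Working session

There is one attempt and no reset: what is moved stays moved. The work goes in short steps, Python scripts to look and compute and a shell command to move; the robot and the scene stay as the last step left them, time stands still between calls to the robot, and variables do not carry over. Pictures are saved under pics/ and viewed, at most 10 in all, crops included, and the job is handed in when it is done.

```bash
mkdir -p pics; ls
python3 - <<'E'
from plant import *
import cv2
for n in("top","scene"):
    cv2.imwrite(f"pics/{n}0.png",camera(n)[:,:,::-1]); c=get_calibration(n); print(n,c)
s=get_state();print(s)
print(get_calibration("wrist"))
E
```

```text
pics
top {'K': array([[447.91343859,   0.        , 319.3396331 ],
       [  0.        , 447.91343859, 241.95152461],
       [  0.        ,   0.        ,   1.        ]]), 'k1': 0.015546607987398427, 'extrinsics': array([[-0.01903408, -0.9834314 ,  0.18027864,  0.31602373],
       [-0.99976943,  0.01692874, -0.0132098 ,  0.13303686],
       [ 0.00993904, -0.18048851, -0.98352687,  0.96232684],
       [ 0.        ,  0.        ,  0.        ,  1.        ]])}
scene {'K': array([[447.9648861 ,   0.        , 321.88431698],
       [  0.        , 447.9648861 , 234.43933962],
       [  0.        ,   0.        ,   1.        ]]), 'k1': -0.07230570287028562, 'extrinsics': array([[-0.55285198, -0.37396171,  0.74465249, -0.15342276],
       [-0.8332636 ,  0.24258944, -0.49681198,  0.56970991],
       [ 0.00514383, -0.8951553 , -0.44572473,  0.45178987],
       [ 0.        ,  0.        ,  0.        ,  1.        ]])}
{'time_s': 0.1, 'joints': array([ 1.34007527,  0.32178271, -0.07008826,  1.45153917,  0.02258078,
        1.37082143, -0.05691318]), 'qd': array([ 1.03659374e-03, -1.70094182e-03,  8.8570
[... 411 characters left out ...]
44, -0.04306322, -0.18760585]), 'moment': array([ 0.00403863,  0.03131518, -0.04020592]), 'gripper_force': 0.0, 'gripper_width': 0.08531323951119743}
{'K': array([[387.80105731,   0.        , 320.99159874],
       [  0.        , 387.80105731, 239.84935836],
       [  0.        ,   0.        ,   1.        ]]), 'k1': 0.003552622988020661, 'tool_from_camera': array([[ 6.88261889e-04, -9.51822075e-01, -3.06650067e-01,
         7.99105801e-02],
       [ 9.99998780e-01,  2.25019423e-04,  1.54600519e-03,
        -9.02006507e-04],
       [-1.40251965e-03, -3.06650757e-01,  9.51821068e-01,
        -1.41920646e-01],
       [ 0.00000000e+00,  0.00000000e+00,  0.00000000e+00,
         1.00000000e+00]])}
```

View pics/top0.png

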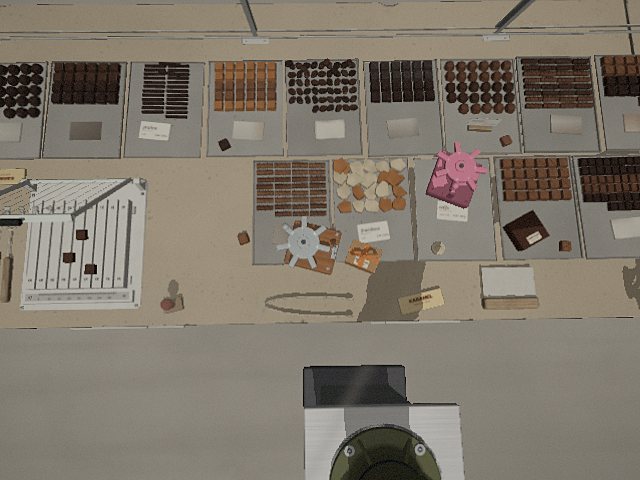

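View pics/scene0.png

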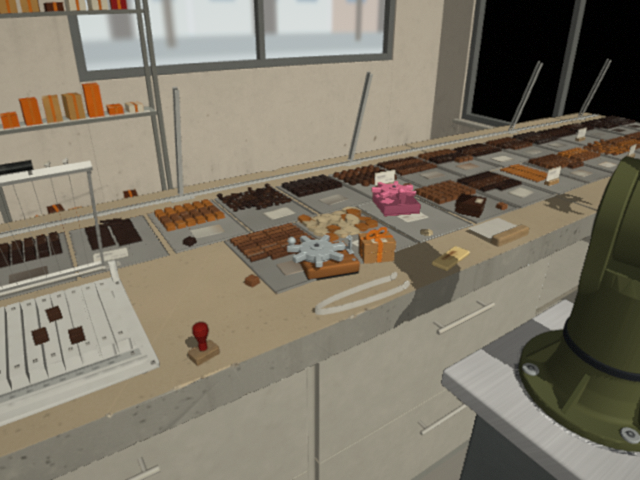

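The top view shows the counter's steel wheel at about (304,242), with tongs below it (310,302), the gift box at (363,256) and the bonbon at (243,238). In the scene view the wheel is at about (318,250), with the stud probably at (291,241).

```bash
cat > h.py <<'E'
import numpy as np,cv2
from plant import *
from scipy.spatial.transform import Rotation as R
def ext(n,s=None):
    c=get_calibration(n)
    if n!="wrist": return c,c["extrinsics"]
    T=np.eye(4);T[:3,:3]=R.from_quat(s["ee_rot"]).as_matrix();T[:3,3]=s["tool_pos"]
    return c,T@c["tool_from_camera"]
def ray(n,uv,z,s=None):
    c,E=ext(n,s);K=c["K"]
    p=cv2.undistortPoints(np.float64(uv).reshape(-1,1,2),K,np.array([c["k1"],0,0,0.]))[:,0]
    d=np.c_[p,np.ones(len(p))]@E[:3,:3].T;o=E[:3,3]
    return o+d*((z-o[2])/d[:,2])[:,None]
def toolsteps(s,target):
    d=R.from_quat(s["ee_rot"]).inv().apply(np.array(target)-s["tool_pos"]);return d/0.2
E
python3 - <<'E'
from h import *
i=cv2.imread("pics/top0.png");j=cv2.imread("pics/scene0.png")
h=cv2.cvtColor(i,cv2.COLOR_BGR2HSV)
print(h[242,304],h[230,285],i[242,304])
a=cv2.resize(i[205:280,255:395],None,fx=5.5,fy=5.5,interpolation=cv2.INTER_CUBIC)[:,:770]
b=cv2.resize(j[220:290,270:400],None,fx=4,fy=4,interpolation=cv2.INTER_CUBIC)
cv2.imwrite("pics/c1.png",np.vstack([cv2.resize(a,(500,268)),cv2.resize(b,(500,269))]))
m=cv2.inRange(h[200:290,250:350],(90,20,120),(125,120,255))
p=np.argwhere(m)[:,::-1]+[250,200]
(c,r)=cv2.minEnclosingCircle(p.astype(np.float32));print(c,r,len(p),p.mean(0))
print(ray("top",[c,p.mean(0),(304,242)],.046))
for n,q in dict(bon=(243,238),box=(363,256),tongL=(268,301),tongR=(350,300)).items():print(n,ray("top",[q],.01))
E
```

```text
[170  12  66] [ 60   6 132] [64 63 66]
(331.5, 251.0) 17.585603713989258 2 [331.5 251. ]
[[0.46448471 0.09588809 0.046     ]
 [0.46448471 0.09588809 0.046     ]
 [0.48443126 0.15262316 0.046     ]]
bon [[0.50210085 0.2850005  0.01      ]]
box [[0.45824761 0.02692059 0.01      ]]
tongL [[0.36595603 0.23083333 0.01      ]]
tongR [[0.36482966 0.0578623  0.01      ]]
```

View pics/c1.png

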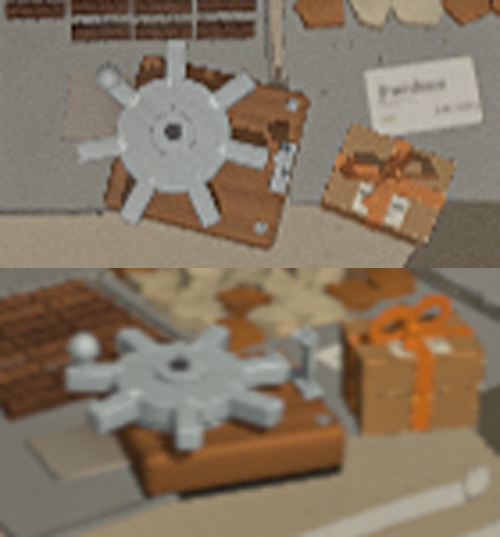

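The crop shows the axle at top-picture pixel (303.4,241.7), the pointer post at (334,252) and the stud at (285,227). The studded tab is next to the flick gap on its +x side, so it needs 3 clicks. I'll move over, routing around the base.

```bash
python3 -m jog '{"dp":[[0.145,-0.084,0],[0.145,-0.084,0],[0.145,-0.084,0],[0.145,-0.084,0],[0.145,-0.084,0],[0.145,-0.084,0],[0.145,-0.084,0],[0.145,-0.084,0],[0.145,-0.084,0],[0.145,-0.084,0],[0.145,-0.084,0],[0.145,-0.084,0]],"rot":[[0,0,0],[0,0,0],[0,0,0],[0,0,0],[0,0,0],[0,0,0],[0,0,0],[0,0,0],[0,0,0],[0,0,0],[0,0,0],[0,0,0]],"claw":[1,1,1,1,1,1,1,1,1,1,1,1]}'
python3 -c "
from h import *
a,p,t=ray('top',[(303.4,241.7)],.046)[0],ray('top',[(334.2,251.8)],.058)[0],ray('top',[(285.2,226.6)],.063)[0]
print(a,p,t);d=a-p;print(np.hypot(*d[:2]),np.degrees(np.arctan2(-d[0],d[1])),np.hypot(*(t-a)[:2]));s=get_state();print(s['tool_pos'],s['joints'],s['ee_rot'])"
```

```text
time_s: 1.1
tool_pos: [0.447, -0.3493, 0.231]
ee_rot: [0.993, 0.122, -0.0, -0.0]
force: [0.0, -0.8, -0.1]
gripper_width: -0.0001
gripper_force: 0.0
[0.48508692 0.15386208 0.046     ] [0.46078754 0.09089149 0.058     ] [0.51410491 0.19041461 0.063     ]
0.06749633634531504 -21.10083217206875 0.046670450014744146
[ 0.44696767 -0.34925065  0.23097875] [ 0.91579564  0.16313431 -0.33427789  1.65218035  0.05498559  1.33607576
 -0.75323627] [ 9.92521331e-01  1.22070956e-01 -2.70968216e-04 -1.22732685e-04]
```

```bash
python3 -m jog '{"dp":[[0.056,-0.163,0],[0.056,-0.163,0],[0.056,-0.163,0],[0.056,-0.163,0],[0.056,-0.163,0],[0.056,-0.163,0],[0.056,-0.163,0],[0.056,-0.163,0],[0.056,-0.163,0],[0.056,-0.163,0],[0.056,-0.163,0],[0.056,-0.163,0]],"rot":[[0,0,0],[0,0,0],[0,0,0],[0,0,0],[0,0,0],[0,0,0],[0,0,0],[0,0,0],[0,0,0],[0,0,0],[0,0,0],[0,0,0]],"claw":[1,1,1,1,1,1,1,1,1,1,1,1]}'
python3 -m jog '{"dp":[[0.056,-0.163,0],[0.056,-0.163,0],[0.056,-0.163,0],[0.056,-0.163,0],[0,0,0],[0,0,0],[0,0,0],[0,0,0],[0,0,0],[0,0,0],[0,0,0],[0,0,0]],"rot":[[0,0,0],[0,0,0],[0,0,0],[0,0,0],[0,0,-0.058],[0,0,-0.058],[0,0,-0.058],[0,0,-0.058],[0,0,-0.058],[0,0,-0.058],[0,0,-0.058],[0,0,-0.058]],"claw":[1,1,1,1,1,1,1,1,1,1,1,1]}'
python3 -m jog '{"dp":[[0,0,0],[0,0,0],[0,0,0],[0,0,0],[0,0,0],[0,0,0],[0,0,0],[0,0,0],[0,0,0],[0,0,0],[0,0,0],[0,0,0]],"rot":[[0,0,-0.058],[0,0,-0.058],[0,0,-0.058],[0,0,-0.058],[0,0,-0.058],[0,0,-0.058],[0,0,-0.058],[0,0,-0.058],[0,0,-0.058],[0,0,-0.058],[0,0,-0.058],[0,0,-0.058]],"claw":[1,1,1,1,1,1,1,1,1,1,1,1]}'
python3 - <<'E'
from h import *
s=get_state();w=camera("wrist")[:,:,::-1];cv2.imwrite("pics/w1.png",w)
print(s["tool_pos"],s["joints"],R.from_quat(s["ee_rot"]).as_matrix()[:,:2])
np.save("s1.npy",s,allow_pickle=True)
E
```

```text
time_s: 2.1
tool_pos: [0.4814, 0.063, 0.2311]
ee_rot: [0.993, 0.122, -0.0, 0.0]
force: [0.3, 0.2, -0.1]
gripper_width: 0.0004
gripper_force: 0.0
time_s: 3.1
tool_pos: [0.4934, 0.1986, 0.2309]
ee_rot: [0.819, 0.574, -0.0, -0.0]
force: [0.0, 0.5, 0.2]
gripper_width: 0.0002
gripper_force: 0.0
time_s: 4.1
tool_pos: [0.4934, 0.1985, 0.2309]
ee_rot: [0.229, 0.974, -0.0, -0.0]
force: [-0.1, -0.1, 0.6]
gripper_width: 0.0003
gripper_force: 0.0
[0.49343531 0.19853396 0.23089135] [ 0.58935525  0.20180774 -1.13249147  1.71424819  0.18741285  1.34543666
  0.53172616] [[-8.95446116e-01  4.45169454e-01]
 [ 4.45169781e-01  8.95446036e-01]
 [ 3.45209289e-04 -7.45028264e-04]]
```

View pics/w1.png

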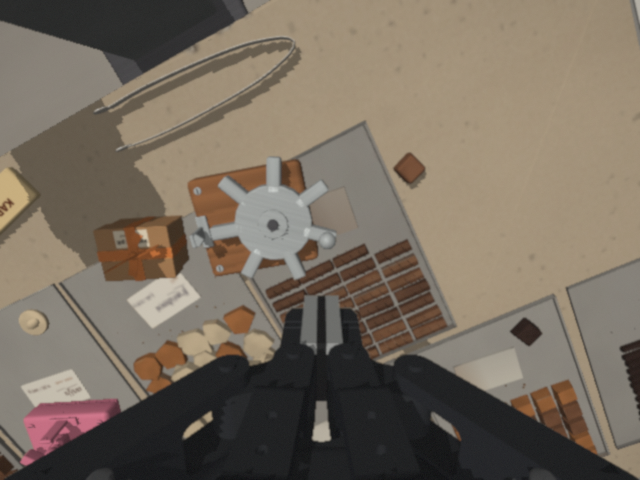

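The wrist view shows the wheel with its axle at (273,226), the stud at (327,239), the pointer at about (203,235), and the shut fingertips at (321,296).

Run:
```python
from h import *
s=np.load("s1.npy",allow_pickle=True).item()
w=cv2.imread("pics/w1.png")
f=lambda u,v,z:ray("wrist",[(u,v)],z,s)[0]
a=f(273,226,.046);b1=f(197,190,.029);b2=f(219.5,268.5,.029);st=f(327,239,.06)
d=b2-b1;print("axle",a,"bolts yaw",np.degrees(np.arctan2(d[1],d[0])),np.hypot(*d[:2]))
m=(b1+b2)/2;e=a-m;print("mid->axle",np.degrees(np.arctan2(-e[0],e[1])),np.hypot(*e[:2]))
e=st-a;print("stud",np.degrees(np.arctan2(-e[0],e[1])),np.hypot(*e[:2]))
e=a-f(205,233,.059);print("ptr",np.degrees(np.arctan2(-e[0],e[1])),np.hypot(*e[:2]))
# tab directions via steel mask: radial profile
h=cv2.cvtColor(w,cv2.COLOR_BGR2HSV)
th=np.radians(np.arange(0,360,1))
c,E=ext("wrist",s)
P=np.array([a+.046*np.array([-np.sin(t),np.cos(t),0]) for t in th])
q=(P-E[:3,3])@E[:3,:3];uv=cv2.projectPoints(q,np.zeros(3),np.zeros(3),c["K"],np.array([c["k1"],0,0,0.]))[0][:,0]
v=cv2.remap(w,uv[:,0].astype(np.float32).reshape(1,-1),uv[:,1].astype(np.float32).reshape(1,-1),cv2.INTER_LINEAR)[0].astype(int)
g=(v[:,0]>v[:,2]+2)&(v[:,1]>115)
print([i for i in range(360) if g[i]!=g[i-1]], g[0])
print("7th harmonic",np.degrees(np.angle((g*np.exp(1j*7*th)).sum()))/7)
x=cv2.resize(w[285:385,265:380],None,fx=5,fy=5);cv2.imwrite("pics/f1.png",x)
```

```text
axle [0.48837573 0.1553674  0.046     ] bolts yaw -15.860186759996823 0.07688177246483566
mid->axle -17.94656959955959 0.0625996115015261
stud -35.367086406543514 0.04772185524960592
ptr -23.84093768911916 0.05610578819472715
[] False
7th harmonic 0.0
```

View pics/f1.png

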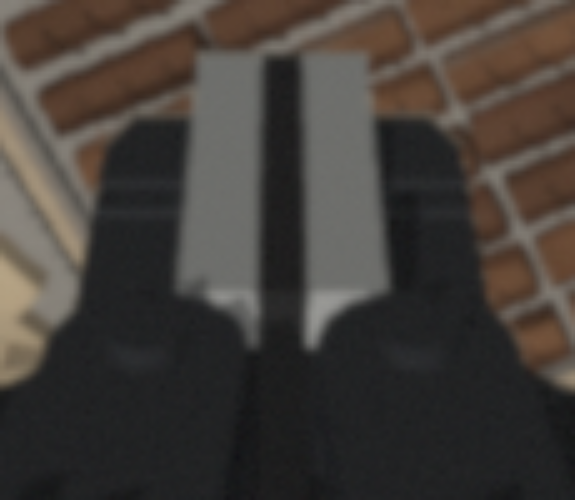

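The crop shows the bare tips are about 14 mm across together, with the black finger shells (29 mm) starting about 6–12 mm behind the tip. I'll go to the start side of the tab and hover there for a closer look.

```bash
python3 -m jog '{"dp":[[0,0,0],[0,0,0],[0.068,0.015,0],[0.068,0.015,0],[0.068,0.015,0],[0.068,0.015,0],[0,0,0.13],[0,0,0.13],[0,0,0.13],[0,0,0.13],[0,0,0.13],[0,0,0]],"rot":[[0,0,-0.0434],[0,0,-0.0434],[0,0,0],[0,0,0],[0,0,0],[0,0,0],[0,0,0],[0,0,0],[0,0,0],[0,0,0],[0,0,0],[0,0,0]],"claw":[1,1,1,1,1,1,1,1,1,1,1,1]}'
python3 - <<'E'
from h import *
s=get_state();w=camera("wrist")[:,:,::-1];cv2.imwrite("pics/w2.png",w)
print(s["tool_pos"],s["joints"],R.from_quat(s["ee_rot"]).as_matrix()[:,:2])
np.save("s2.npy",s,allow_pickle=True)
E
```

```text
time_s: 5.15
tool_pos: [0.4414, 0.2236, 0.0967]
ee_rot: [0.143, 0.99, -0.002, -0.004]
force: [-0.4, -0.3, -0.2]
gripper_width: 0.0002
gripper_force: 0.0
[0.44140696 0.22361885 0.09671623] [ 0.50945294  0.28594861 -1.1401899   1.95140384  0.28933702  1.09422995
  0.53061601] [[-0.95893666  0.28349331]
 [ 0.28352275  0.95896234]
 [ 0.00743889 -0.00477275]]
```

View pics/w2.png

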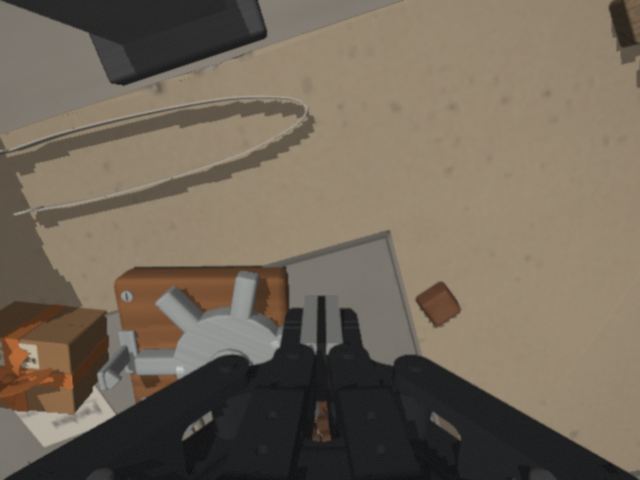

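The view shows the block aligned with the image axes: its near edge is at row ~267 and its +y edge at column ~288, with the pointer tip at (130,360). The fingertips at (321,296) are in front of the tabs.

Run:
```python
from h import *
s=np.load("s2.npy",allow_pickle=True).item()
w=cv2.imread("pics/w2.png")
print("col150",[tuple(w[r,145:160].mean(0).astype(int)) for r in range(260,286,2)])
print("row282",[tuple(w[278:286,c].mean(0).astype(int)) for c in range(276,296,2)])
M=R.from_quat(s["ee_rot"]).as_matrix();xc=-M[:,0];yc=M[:,1]
A=np.array([.487,.155,0])
f=lambda u,v,z:ray("wrist",[(u,v)],z,s)[0]
for n,u,v,z in [("frontTopEdge278",150,278,.028),("frontBottom267",150,267,0),("right288top",288,282,.028),("right288bot",288,270,0),("ptr",130,358,.058),("tabL",247,272,.046)]:
    d=f(u,v,z)-A;print(n,d@xc*1e3,d@yc*1e3)
cv2.imwrite("pics/w2c.png",cv2.resize(w[250:400,90:310],None,fx=3.6,fy=3.6))
```

```text
col150 [(np.int64(110), np.int64(131), np.int64(146)), (np.int64(110), np.int64(132), np.int64(147)), (np.int64(110), np.int64(132), np.int64(147)), (np.int64(84), np.int64(100), np.int64(111)), (np.int64(36), np.int64(49), np.int64(67)), (np.int64(37), np.int64(57), np.int64(83)), (np.int64(39), np.int64(60), np.int64(88)), (np.int64(42), np.int64(64), np.int64(94)), (np.int64(44), np.int64(68), np.int64(101)), (np.int64(51), np.int64(78), np.int64(116)), (np.int64(56), np.int64(88), np.int64(130)), (np.int64(57), np.int64(89), np.int64(132)), (np.int64(56), np.int64(86), np.int64(128))]
row282 [(np.int64(53), np.int64(82), np.int64(122)), (np.int64(51), np.int64(79), np.int64(117)), (np.int64(48), np.int64(73), np.int64(107)), (np.int64(43), np.int64(66), np.int64(96)), (np.int64(35), np.int64(52), np.int64(76)), (np.int64(28), np.int64(40), np.int64(55)), (np.int64(77), np.int64(84), np.int64(90)), (np.int64(109), np.int64(117), np.int64(121)), (np.int64(110), np.int64(117), np.int64(121)), (np.int64(110), np.int64(117), np.int64(121))]
frontTopEdge278 -49.83270001517716 -47.27058466963367
frontBottom267 -45.54545059732486 -59.645875534986885
right288top -47.52861659894944 34.174873583481215
right288bot -43.68595864111572 31.773592744948537
ptr -15.855639031485778 -49.935945462015866
tabL -61.30447095438789 13.980228969959832
```

View pics/w2c.png

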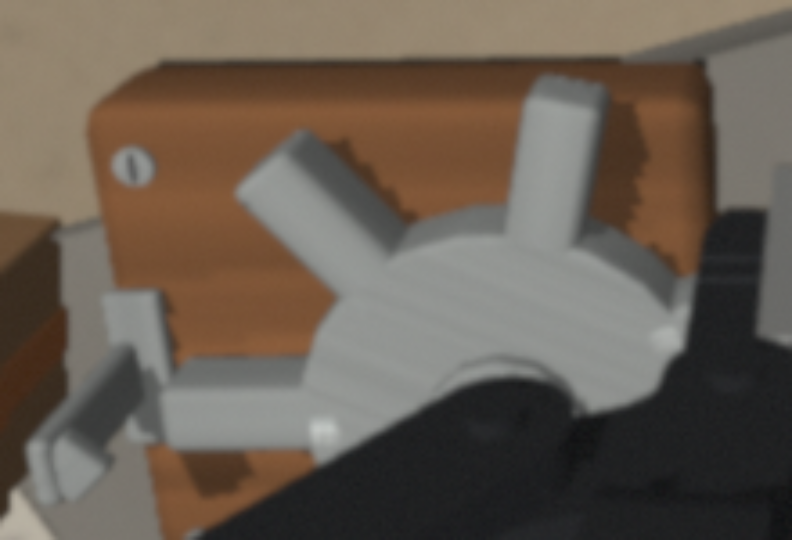

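Run:
```python
from h import *
s=np.load("s2.npy",allow_pickle=True).item()
M=R.from_quat(s["ee_rot"]).as_matrix();xc=-M[:,0];yc=M[:,1]
A=np.array([.487,.155,0])
f=lambda u,v:ray("wrist",[(u,v)],.046,s)[0]
for n,u,v in [("disc(-34)",90+500/3.6,250+234/3.6),("tabend(-55.5,12.8)",90+572/3.6,250+103/3.6),("ptrtab(0,-57)",90+163/3.6,250+417/3.6)]:
    d=f(u,v)-A;print(n,d@xc*1e3,d@yc*1e3)
d=s["tool_pos"]-A;print("tcp",d@xc,d@yc,s["tool_pos"][2])
```

```text
disc(-34) -35.50171840804698 2.4322796571247736
tabend(-55.5,12.8) -57.466606565079296 14.783973450753587
ptrtab(0,-57) -2.24400099603581 -54.50503386593439
tcp -0.06389530085601751 0.0524159724426515 0.09671622686527266
```

```bash
cat > p.py <<'E'
from h import *
s=get_state();M=R.from_quat(s["ee_rot"]).as_matrix()
xc=np.array([.9603,-.279,0]);yc=np.array([.279,.9603,0])
A=np.array([.487,.155,0])-.0018*xc+.0022*yc
d=s["tool_pos"]-A
print("x,y,z mm",(d@xc*1e3).round(1),(d@yc*1e3).round(1),(d[2]*1e3).round(1),"Fx,Fy,Fz",(s["force"]@xc).round(2),(s["force"]@yc).round(2),s["force"][2].round(2),"t",s["time_s"],"yaw",np.degrees(np.arctan2(-M[0,1],M[1,1])).round(1),"j",s["joints"].round(2))
E
python3 -m jog '{"dp":[[0,0.024,0],[0,0,0.096],[0,0,0.096],[0,0,0.096],[0,0,0.096],[0,0,0]],"rot":[[0,0,0],[0,0,0],[0,0,0],[0,0,0],[0,0,0],[0,0,0]],"claw":[1,1,1,1,1,1]}'; python3 p.py
python3 -m jog '{"dp":[[-0.03,0,0],[-0.03,0,0],[-0.02,0,0],[-0.02,0,0],[0,0,0]],"rot":[[0,0,0],[0,0,0],[0,0,0],[0,0,0],[0,0,0]],"claw":[1,1,1,1,1]}'; python3 p.py
```

```text
time_s: 5.7
tool_pos: [0.4458, 0.2298, 0.0236]
ee_rot: [0.143, 0.99, -0.001, -0.001]
force: [-1.0, -1.2, -1.2]
gripper_width: 0.0
gripper_force: 0.0
x,y,z mm -58.7 58.1 23.6 Fx,Fy,Fz -0.65 -1.49 -1.24 t 5.7 yaw -16.4 j [ 0.39  0.41 -1.04  2.    0.43  0.97  0.41]
time_s: 6.12
tool_pos: [0.467, 0.2246, 0.0255]
ee_rot: [0.143, 0.99, 0.001, 0.001]
force: [-1.1, 0.0, 0.1]
gripper_width: 0.0
gripper_force: 0.3
x,y,z mm -36.8 59.1 25.5 Fx,Fy,Fz -1.03 -0.28 0.08 t 6.1167 yaw -16.5 j [ 0.39  0.44 -1.02  1.96  0.45  0.98  0.43]
```

```bash
python3 -m jog '{"dp":[[0.04,0,0],[0,-0.02,0.018],[0,0,0],[-0.03,0,0],[-0.025,0,0],[-0.02,0,0],[0,0,0]],"rot":[[0,0,0],[0,0,0],[0,0,0],[0,0,0],[0,0,0],[0,0,0],[0,0,0]],"claw":[1,1,1,1,1,1,1]}'; python3 p.py
python3 -m jog '{"dp":[[-0.02,0,0],[-0.02,0,0],[-0.02,0,0],[0,0,0]],"rot":[[0,0,0],[0,0,0],[0,0,0],[0,0,0]],"claw":[1,1,1,1]}'; python3 p.py
```

```text
time_s: 6.7
tool_pos: [0.4715, 0.2213, 0.021]
ee_rot: [0.142, 0.99, 0.003, -0.0]
force: [-1.9, 4.9, -4.0]
gripper_width: 0.0005
gripper_force: 2.9
x,y,z mm -31.6 57.2 21.0 Fx,Fy,Fz -3.21 4.14 -3.96 t 6.7 yaw -16.3 j [ 0.39  0.45 -1.01  1.96  0.46  0.98  0.44]
time_s: 7.03
tool_pos: [0.4838, 0.2208, 0.0215]
ee_rot: [0.141, 0.99, 0.005, 0.001]
force: [1.7, 11.2, -4.6]
gripper_width: -0.0001
gripper_force: 5.6
x,y,z mm -19.6 60.1 21.5 Fx,Fy,Fz -1.46 11.19 -4.56 t 7.0333 yaw -16.2 j [ 0.38  0.47 -1.    1.94  0.47  0.98  0.45]
```

Run:
```python
from h import *
w=camera("scene")[:,:,::-1];cv2.imwrite("pics/sc2.png",cv2.resize(w[200:290,260:370],None,fx=6,fy=6,interpolation=cv2.INTER_CUBIC))
```

```text
(no output)
```

View pics/sc2.png

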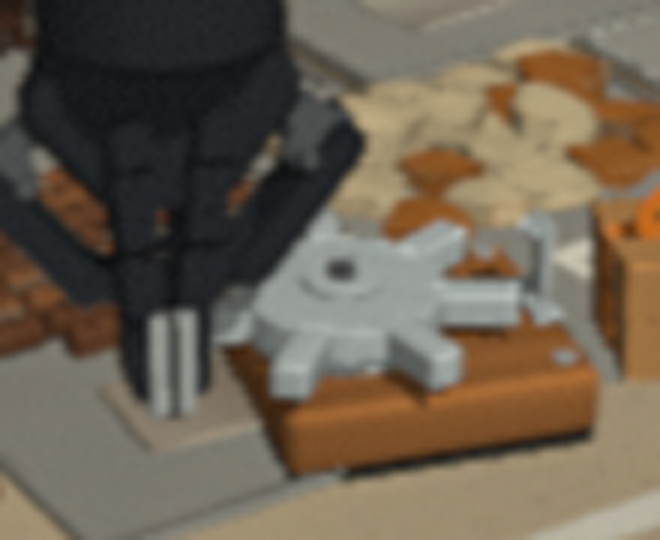

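The view shows the finger shell sliding over the tab's end, with the wheel essentially unturned. So the overlap is too small. I'll withdraw, go round and come in deeper.

```bash
python3 -m jog '{"dp":[[0,0.07,0],[0,0.07,0],[0.1,0,0],[0.12,0,0],[0,0,0],[0,0,0]],"rot":[[0,0,0],[0,0,0],[0,0,0],[0,0,0],[0,0,0],[0,0,0]],"claw":[1,1,1,1,1,1]}'; python3 p.py
```

```text
time_s: 7.58
tool_pos: [0.4479, 0.2549, 0.0209]
ee_rot: [0.141, 0.99, -0.0, 0.0]
force: [0.2, -0.7, -0.7]
gripper_width: 0.0001
gripper_force: 0.0
x,y,z mm -63.7 82.8 20.9 Fx,Fy,Fz 0.43 -0.65 -0.67 t 7.5833 yaw -16.2 j [ 0.32  0.45 -1.02  1.97  0.46  0.98  0.36]
```

```bash
python3 -m jog '{"dp":[[0,-0.08,0],[0,-0.075,0],[0,0,0],[-0.05,0,0],[-0.05,0,0],[-0.03,0,0],[0,0,0]],"rot":[[0,0,0],[0,0,0],[0,0,0],[0,0,0],[0,0,0],[0,0,0],[0,0,0]],"claw":[1,1,1,1,1,1,1]}'; python3 p.py
python3 -m jog '{"dp":[[-0.025,0,0],[-0.025,0,0],[-0.025,0,0],[0,0,0]],"rot":[[0,0,0],[0,0,0],[0,0,0],[0,0,0]],"claw":[1,1,1,1]}'; python3 p.py
```

```text
time_s: 8.17
tool_pos: [0.4667, 0.2179, 0.0211]
ee_rot: [0.143, 0.99, 0.001, 0.0]
force: [-0.1, 0.1, -0.3]
gripper_width: 0.0001
gripper_force: 0.2
x,y,z mm -35.2 52.5 21.1 Fx,Fy,Fz -0.12 0.06 -0.29 t 8.1667 yaw -16.5 j [ 0.4   0.44 -1.02  1.97  0.45  0.97  0.44]
time_s: 8.5
tool_pos: [0.4801, 0.2128, 0.0209]
ee_rot: [0.143, 0.99, -0.0, 0.0]
force: [0.1, -0.7, 0.8]
gripper_width: -0.0007
gripper_force: 0.0
x,y,z mm -20.9 51.4 20.9 Fx,Fy,Fz 0.26 -0.68 0.84 t 8.5 yaw -16.4 j [ 0.4   0.46 -1.01  1.95  0.47  0.98  0.45]
```

```bash
python3 -m jog '{"dp":[[-0.025,0,0],[-0.025,0,0],[-0.025,0,0],[-0.015,0,0],[0,0,0]],"rot":[[0,0,0],[0,0,0],[0,0,0],[0,0,0],[0,0,0]],"claw":[1,1,1,1,1]}'; python3 p.py
python3 -m jog '{"dp":[[0,0.05,0],[0,0.05,0],[0,0.06,0],[0,0,0]],"rot":[[0,0,0],[0,0,0],[0,0,0],[0,0,0]],"claw":[1,1,1,1]}'; python3 p.py
python3 - <<'E'
from h import *
w=camera("scene")[:,:,::-1];t=camera("top")[:,:,::-1]
r=lambda a:cv2.resize(a,(600,290),interpolation=cv2.INTER_CUBIC)
cv2.imwrite("pics/c3.png",np.vstack([r(t[205:280,240:395]),r(w[215:285,260:405])]))
E
```

```text
time_s: 8.92
tool_pos: [0.4971, 0.2077, 0.0209]
ee_rot: [0.143, 0.99, -0.0, 0.0]
force: [0.0, 0.2, -0.3]
gripper_width: -0.0
gripper_force: 0.0
x,y,z mm -3.2 51.2 20.9 Fx,Fy,Fz -0.02 0.19 -0.29 t 8.9167 yaw -16.4 j [ 0.39  0.49 -0.99  1.92  0.48  1.    0.47]
time_s: 9.25
tool_pos: [0.5052, 0.243, 0.0215]
ee_rot: [0.141, 0.99, 0.002, 0.0]
force: [-0.2, 0.2, -0.0]
gripper_width: 0.0001
gripper_force: 0.0
x,y,z mm -5.3 87.4 21.5 Fx,Fy,Fz -0.21 0.11 -0.05 t 9.25 yaw -16.2 j [ 0.31  0.53 -0.97  1.87  0.51  1.02  0.41]
```

View pics/c3.png

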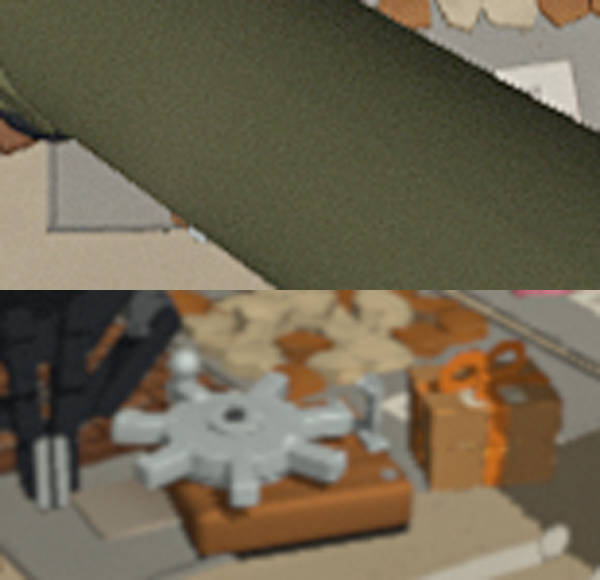

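The scene view shows the stud moved on by one tab, to crop (185,362). That is exactly one click, leaving two. I'll repeat the same stroke.

```bash
python3 -m jog '{"dp":[[0.1,0,0],[0.1,0,0],[0.092,0,0],[0,0,0],[0,-0.06,0],[0,-0.06,0],[0,-0.059,0],[0,0,0],[0,0,0]],"rot":[[0,0,0],[0,0,0],[0,0,0],[0,0,0],[0,0,0],[0,0,0],[0,0,0],[0,0,0],[0,0,0]],"claw":[1,1,1,1,1,1,1,1,1]}'; python3 p.py
```

```text
time_s: 10.1
tool_pos: [0.4395, 0.2202, 0.0209]
ee_rot: [0.143, 0.99, -0.0, 0.0]
force: [0.8, 0.5, 0.2]
gripper_width: 0.0002
gripper_force: 0.0
x,y,z mm -62.0 47.1 20.9 Fx,Fy,Fz 0.61 0.71 0.23 t 10.1 yaw -16.5 j [ 0.42  0.4  -1.05  2.03  0.42  0.95  0.43]
```

```bash
python3 -m jog '{"dp":[[0,0.022,0],[0,0,0],[-0.05,0,0],[-0.05,0,0],[-0.03,0,0],[-0.025,0,0],[-0.025,0,0],[-0.025,0,0],[-0.025,0,0],[-0.025,0,0],[-0.025,0,0],[-0.01,0,0]],"rot":[[0,0,0],[0,0,0],[0,0,0],[0,0,0],[0,0,0],[0,0,0],[0,0,0],[0,0,0],[0,0,0],[0,0,0],[0,0,0],[0,0,0]],"claw":[1,1,1,1,1,1,1,1,1,1,1,1]}'; python3 p.py
python3 -m jog '{"dp":[[0,0,0],[0,0.05,0],[0,0.05,0],[0,0.06,0],[0,0,0]],"rot":[[0,0,0],[0,0,0],[0,0,0],[0,0,0],[0,0,0]],"claw":[1,1,1,1,1]}'; python3 p.py
cat > stud.py <<'E'
from h import *
xc=np.array([.9603,-.279,0]);yc=np.array([.279,.9603,0])
A=np.array([.487,.155,0])-.0018*xc+.0022*yc
w=camera("scene")[:,:,::-1].copy();cv2.imwrite("pics/st.png",w)
c,E=ext("scene")
for k in (-3,-2,-1,0):
    t=np.pi+k*2*np.pi/7  # clockwise from +y toward +x
    P=A+.049*(np.sin(t)*xc+np.cos(t)*yc)+[0,0,.056]
    u=cv2.projectPoints((P-E[:3,3])@E[:3,:3],np.zeros(3),np.zeros(3),c["K"],np.array([c["k1"],0,0,0.]))[0].ravel()
    x,y=u.round().astype(int);p=w[y-4:y+5,x-3:x+4].reshape(-1,3).astype(int)
    f=((p[:,0]>p[:,2]-8)&(p[:,1]>135)).mean()
    print(k,u.round(1),"steel fraction",f.round(2),p.mean(0).round())
E
python3 stud.py
```

```text
time_s: 11.1
tool_pos: [0.4971, 0.208, 0.0209]
ee_rot: [0.143, 0.99, -0.0, 0.0]
force: [-0.1, -0.1, 0.4]
gripper_width: 0.0001
gripper_force: 0.0
x,y,z mm -3.2 51.6 20.9 Fx,Fy,Fz -0.04 -0.08 0.45 t 11.1 yaw -16.4 j [ 0.39  0.49 -0.99  1.92  0.48  1.    0.47]
time_s: 11.52
tool_pos: [0.5049, 0.2437, 0.0215]
ee_rot: [0.141, 0.99, 0.002, 0.0]
force: [-1.0, 0.6, -0.2]
gripper_width: -0.0001
gripper_force: 0.0
x,y,z mm -5.7 88.0 21.5 Fx,Fy,Fz -1.14 0.32 -0.2 t 11.5167 yaw -16.2 j [ 0.31  0.53 -0.97  1.87  0.51  1.02  0.41]
-3 [290.5 240.6] steel fraction 0.1 [67. 73. 80.]
-2 [303.5 232.6] steel fraction 0.14 [ 79.  94. 112.]
-1 [324.7 231.9] steel fraction 0.49 [137. 148. 148.]
0 [339.7 239. ] steel fraction 0.14 [107. 128. 143.]
```

Numerically the stud is at -1, so one more identical stroke.

```bash
python3 -m jog '{"dp":[[0.1,0,0],[0.1,0,0],[0.092,0,0],[0,0,0],[0,-0.06,0],[0,-0.06,0],[0,-0.037,0],[0,0,0],[0,0,0]],"rot":[[0,0,0],[0,0,0],[0,0,0],[0,0,0],[0,0,0],[0,0,0],[0,0,0],[0,0,0],[0,0,0]],"claw":[1,1,1,1,1,1,1,1,1]}'; python3 p.py
python3 -m jog '{"dp":[[0,0,0],[-0.05,0,0],[-0.05,0,0],[-0.03,0,0],[-0.025,0,0],[-0.025,0,0],[-0.025,0,0],[-0.025,0,0],[-0.025,0,0],[-0.025,0,0],[-0.01,0,0],[0,0,0]],"rot":[[0,0,0],[0,0,0],[0,0,0],[0,0,0],[0,0,0],[0,0,0],[0,0,0],[0,0,0],[0,0,0],[0,0,0],[0,0,0],[0,0,0]],"claw":[1,1,1,1,1,1,1,1,1,1,1,1]}'; python3 p.py
python3 -m jog '{"dp":[[0,0.05,0],[0,0.05,0],[0,0.06,0],[0,0,0],[0,0,-0.12],[0,0,-0.12],[0,0,-0.12],[0,0,0],[0,0,0],[0,0,0]],"rot":[[0,0,0],[0,0,0],[0,0,0],[0,0,0],[0,0,0],[0,0,0],[0,0,0],[0,0,0],[0,0,0],[0,0,0]],"claw":[1,1,1,1,1,1,1,1,1,1]}'; python3 p.py; python3 stud.py
python3 -c "
import cv2
w=cv2.imread('pics/st.png');cv2.imwrite('pics/end.png',cv2.resize(w[205:295,250:410],None,fx=5,fy=5,interpolation=cv2.INTER_CUBIC))"
```

```text
time_s: 12.32
tool_pos: [0.4405, 0.2255, 0.021]
ee_rot: [0.143, 0.99, -0.0, 0.0]
force: [-0.5, 0.6, -0.2]
gripper_width: 0.0
gripper_force: 0.0
x,y,z mm -62.5 52.6 21.0 Fx,Fy,Fz -0.66 0.43 -0.17 t 12.3167 yaw -16.4 j [ 0.4   0.4  -1.05  2.02  0.43  0.96  0.42]
time_s: 13.32
tool_pos: [0.4989, 0.2154, 0.022]
ee_rot: [0.141, 0.99, 0.006, 0.002]
force: [4.5, 10.6, -4.5]
gripper_width: 0.0001
gripper_force: 6.0
x,y,z mm -3.7 59.1 22.0 Fx,Fy,Fz 1.35 11.43 -4.5 t 13.3167 yaw -16.2 j [ 0.39  0.49 -0.99  1.91  0.48  0.99  0.46]
time_s: 14.15
tool_pos: [0.5045, 0.2394, 0.0922]
ee_rot: [0.143, 0.99, -0.001, -0.0]
force: [-1.0, 0.0, 0.5]
gripper_width: -0.0003
gripper_force: 0.0
x,y,z mm -4.9 83.8 92.2 Fx,Fy,Fz -0.95 -0.27 0.48 t 14.15 yaw -16.4 j [ 0.38  0.43 -1.04  1.81  0.41  1.13  0.48]
-3 [290.5 240.6] steel fraction 0.17 [ 75.  94. 118.]
-2 [303.5 232.6] steel fraction 0.16 [ 83.  97. 113.]
-1 [324.7 231.9] steel fraction 0.11 [108. 136. 152.]
0 [339.7 239. ] steel fraction 0.41 [130. 140. 141.]
```

View pics/end.png

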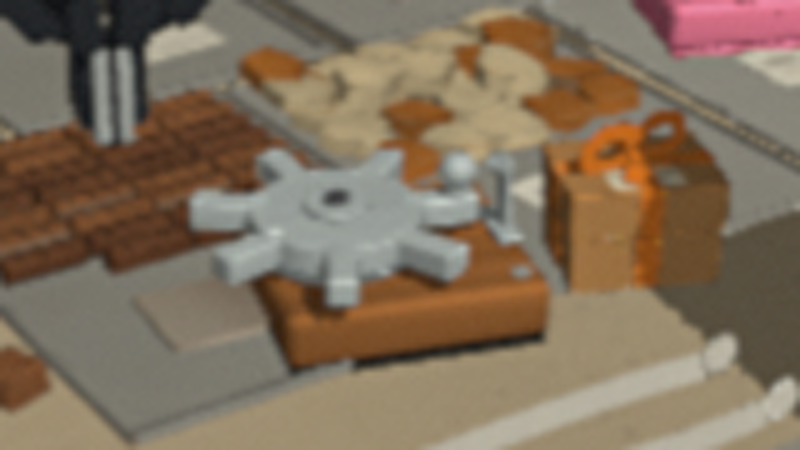

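The view shows the stud at (458,168) right beside the pointer post (500,190), with the hand clear. I'll check that the wheel sits on a whole click and nothing shifted by comparing this with the first picture.

```bash
python3 -c "
import cv2,numpy as np
a=cv2.imread('pics/scene0.png',0).astype(np.float32);b=cv2.imread('pics/st.png',0).astype(np.float32)
for n,(y0,y1,x0,x1) in dict(lowtabs=(246,268,290,345),block=(262,282,300,362),box=(228,265,358,398),ref=(270,290,225,265)).items():
    print(n,np.abs(a-b)[y0:y1,x0:x1].mean(),cv2.phaseCorrelate(a[y0:y1,x0:x1],b[y0:y1,x0:x1]))"
```

```text
lowtabs 9.104133 ((-0.02364365202417673, -0.5290373687679164), 0.9731727775600222)
block 7.8403225 ((0.06018912275120769, -0.16318798350166652), 0.93956159055233)
box 16.767567 ((-0.01901641964854406, 0.027398775919028395), 0.5994614261388779)
ref 5.4825 ((0.0006765748433501528, -0.05598534959102075), 1.0410792860388756)
```

```bash
python3 -c "
from plant import *
print(sign_off())"
```

```text
the job is handed in; nothing more can be done
None
```

The tally counter is at zero: three clicks clockwise brought the stud beside the pointer, the hand is clear, the pictures show no visible shift of the counter or gift box, and the job is handed in.

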